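# Uncase the mandrel at the jeweller's bench

## Task

Lift the loose cover straight up off the mandrel case without disturbing the mandrel under it, and stow the cover upright on the bench in the bay of the low riser, handle up and pushed fully home against the back of the bay (the hand does not fit in under the riser with the handle, so it takes a second grasp by the outer end). Then lay the mandrel level in the empty wooden rest, across both V blocks and centred on them, and leave everything else on the bench where it is.

Things in the scene. Friction and masses are not known exactly. Their poses are not given: they have to be found in the camera images.
- case: Mandrel case, fixed: brown wooden board 200 x 72 x 8 mm (long side = x) with a 174 x 46 mm plinth up to z = 14 mm and two V blocks (14 mm thick along x, 45 mm wide, tops at z = 42 mm) at x = +40 and -40 mm. The cover starts on the board over all these. Origin: centre of the underside, on the bench; z up.
- cover: Loose aluminium cover: box open below, 190 (x) x 62 (y) x 50 mm, walls 4 mm, 0.3 kg, with a black grip block in the middle of its top, 40 (x) x 14 (y) x 24 mm, 74 mm over all. Origin: centre of the open underside; z up. Starts on the case board, origin 8 mm above the bench, x along the case's x. Lift it 50 mm before moving sideways; its walls clear the V blocks by 4 mm.
- mandrel: Steel mandrel: round 20 mm bar, 165 mm long, 0.4 kg. Origin on its axis, x along it: dark 26 mm knob from x = -85 to -65 mm, plain bar to +60, taper to 14 mm at the tip, +80. Starts in the case's V blocks hidden under the cover, origin 36 mm above the case's origin, along the case's x. It may lie either way round in the rest.
- rest: Empty mandrel rest, fixed: pale wooden board 120 x 66 x 8 mm (long side = x) with two V blocks like the case's (14 mm thick along x, 45 mm wide, tops at z = 42 mm) at x = +40 and -40 mm, with room for fingers between them. A mandrel lying in it has its axis 36 mm above the bench along x. Origin: centre of the underside, on the bench; z up.
- riser: Low wooden riser, fixed: board 145 mm deep (x), 200 wide (y), top at 100 mm, small stock on its rear half up to 152 mm. Under its middle one bay 84 mm wide, 90 high, 130 deep, closed at the back (narrow gaps beside it are not the bay). Origin: on the bench, middle of the bay's mouth; x points into the bay, away from the robot. Cover home: its origin at x = 35 mm, 60 mm of it stick out.
- tin: Bystander: flat round aluminium tin, 75 mm in diameter, 30 mm high, beyond the far end of the case. Origin at the centre of its underside.
- burr_block: Bystander: wooden block 55 x 100 x 45 mm with thin burrs standing in it, at the left. Origin at the centre of its underside.
- hammer: Bystander: small hammer, 210 mm long, lying on the far side.
- jar: Bystander: amber glass jar with black cap, 60 mm in diameter, 80 mm high, at the left. Origin at the centre of its underside.
- pliers: Bystander: pliers, about 165 mm long, 14 mm high, lying at the right.
- graver: Bystander: graver with a wooden grip, 140 mm long, 20 mm high, lying left of the riser's mouth.
- polish_bar: Bystander: reddish-brown bar of polishing compound, 100 x 40 x 28 mm, at the right. Origin at the centre of its underside.
There are look-alikes about, which are no part of the job. There is more than one size of the cover; the job needs the smaller. Leave any pink or red look-alike of the case alone.

How it is judged (in metres and radians):
On the way, in this order (a step that is already met when the one before it is completed fails the run):
1. the cover is off, well clear of the case, and the mandrel still lies in the case as it was (moved less than 15 mm) (horizontal distance between cover and case above 0.12 m and distance of mandrel from where it was at the start of the episode below 0.015 m), for 0.1 s.
2. the cover stands home in the riser's bay, released (x of cover in the frame of riser between 0.022 and 0.05 m and y of cover in the frame of riser between -0.016 and 0.016 m and z of cover in the frame of riser below 0.006 m and angle between cover's own z axis and vertical below 0.08 rad and linear speed of cover below 0.02 m/s and contact force between the fingers and cover below 0.2 N), for 0.2 s.
3. the mandrel lies in the rest, released (x of mandrel in the frame of rest between -0.022 and 0.022 m and y of mandrel in the frame of rest between -0.007 and 0.007 m and z of mandrel in the frame of rest between 0.032 and 0.041 m and angle between mandrel's own x axis and vertical between 1.5 and 1.64 rad and angle between the x axis of mandrel and the x axis of rest, either way round below 0.1 rad and linear speed of mandrel below 0.02 m/s and contact force between the fingers and mandrel below 0.2 N), for 0.2 s.
At the end, for the whole second after the job is handed in: Cover upright on the bench in the bay, far end within 13 mm of the back, within 16 mm of the bay's middle line; mandrel level in the rest's V blocks, within 22 mm of its middle along, 7 mm across, 0.1 rad of its direction (either way round); both released and still (all of step 2 and all of step 3); the robot touches nothing.
It fails at once if a bystander (tin, burr block, hammer, jar, pliers, graver or polishing bar) is shifted more than 30 mm (distance of any of tin, burr_block, hammer, jar, pliers, graver, polish_bar from where it was at the start of the episode above 0.03 m).
It also fails if it takes over 72 s, if anything falls off the work surface, if the arm or the gripper's body presses on something with over 40 N, if the wrist force passes 120 N, or if a joint passes its speed limit or range.

## Robot

A 7-joint arm with a two-finger parallel gripper is mounted at the origin on the work surface. World frame = base frame: x ahead of the robot, y to its left, z up, the work surface at z = 0. Lengths are in mm, angles in rad, forces in N, time in s.
With the tool pointing down it reaches from about 425 to 1025 mm from the base axis. Payload 9.4 kg.
Tool frame: the origin (TCP) lies midway between the tips of the shut fingers; the grasp point (between the pads) lies 19 mm behind it; z points along the fingers, x is the direction in which the jaws open and shut, and the axes are right-handed (so a half turn about z gives the same grasp; the last joint's range is limited). The gripper opens to 85 mm and grips with 20 to 120 N. Pads are 22 mm wide; open, the fingers measure 114 mm over their backs; the gripper's body (76 mm by 85 mm) begins 54 mm behind the grasp point. The pads swing forward as they close: fully open they stand 13 mm farther back than shut.
Start: joints at [1.256, 0.599, -0.003, 1.599, 0.002, 0.943, -0.08], TCP at [170.775, -704.599, 231.275] pointing down, gripper open.
Joint ranges: [-2.57, 2.57], [-0.35, 1.97], [-1.29, 1.29], [0.11, 2.56], [-1.05, 4.19], [0.11, 1.86], [-2.63, 2.63]. Speed limits (rad/s): [2.22, 2.22, 3.01, 3.01, 3.14, 3.14, 3.14].

## Interface

Orientations are given as a rotation vector (axis times angle).
In Python, from cell import ctrl gives the robot as it stands. The module is installed in compiled form; this text tells all that it offers.
- The arm moves only by the tool apply_moves, never from a script. Its argument "targets" is a list that holds one entry, the list of rows, each a list of 5 numbers: the finger opening in m, from 0 to 0.0854, then the shift along the tool's x, y, z in m, then the turn about the tool's z in units of 5 degrees (1.0 is 5 degrees). In form: [[[gripper, x, y, z, turn], ...]]. A call has 1 to 8 rows; each row is the pose to reach, as a shift and turn from the pose measured when the call began, along the tool's axes at that moment; what a row does not reach only later rows make up. A row lasts 1/8 s, in which the tool goes at most 62.5 mm and 10.7 degrees, less where a joint would pass 70% of its speed; a pose out of reach is approached as far as the arm can. A call with a gripper value outside its range is refused whole. The fingers move at their own pace and stop on an object; the grip force is fixed at half the most. Time passes only in rows, so rows that repeat a pose let the fingers close. It gives the time, the measured TCP pose, the force and the opening at its end, in the units of the state.
- ctrl.read_state(): the state, without advancing time (a new reading comes with each control period).
- ctrl.read_camera(name): name is "side" or "top" or "wrist"; returns a dict with "img" (384x512x3 uint8, red, green, blue), "camera_matrix" (3x3 intrinsics, pixels), "camera_from_world" (4x4, takes a point from world to camera coordinates). Camera axes: x right, y down, z forward; pixel columns grow to the right and rows downward; lengths in mm; the calibration is good to about 2 mm. A picture is of the moment at which its call begins. There is no depth.
- ctrl.hand_in(): hands the job in, once; it reports no verdict.
Trained networks look in the newest picture that a camera, given by its name, has taken for a name from the list of things; names that differ only in an ending like _2 or _b are one class to them, and where a whole thing is asked for, a point or a joint stands for the part that bears it (a point fixed in the world has none). Each returns a list of dicts, best first, with "p" (0 to 1); they miss things now and then, are a little off and sometimes report something else, mostly with a low value. They report only what shows in the picture. A call takes as long as a camera call. They do not tell look-alikes from the thing itself.
- ctrl.spot_in(camera, target): "centre" ([x, y, z] in mm, in world coordinates, good to about 4 mm: the middle of the surface that is visible of it).
The state is a dict: "time_s": time; "joint_pos": joint angles; "qd": joint speeds; "joint_torque": joint torques, N m; "tool_pos": TCP position; "eef_rot": TCP orientation; "ft_force": force on the tool from outside, world axes, zero at the start; "ft_torque": the same for the moment, N m; "width": finger opening in mm.
Only numpy, scipy, OpenCV 4.12 (cv2) and the standard library are available. Lean on these libraries where they do the work, as an engineer would, in place of code of your own. Each camera call takes 0.05 s, during which the arm holds its last target. There are 200 camera calls.

## Working session

There is one attempt and no reset: what is moved stays moved. The work goes in short steps, Python scripts to look and compute and a tool call to move; the robot and the scene stay as the last step left them, time stands still between calls to the robot, and variables do not carry over. Pictures are saved under pics/ and viewed, about 8 in all and at most 12, crops included, and the job is handed in when it is done.

Besides the shell and the picture viewer there is one more tool, called as name(argument=value, ...), one argument or row to a line, values as JSON. apply_moves: Moves the arm, as the interface text tells. Its arguments: {"type":"object","properties":{"targets":{"type":"array"}},"required":["targets"]}

```bash
mkdir -p pics && cat > h.py <<'E'
import numpy as np, cv2
from cell import ctrl
from scipy.spatial.transform import Rotation as R
def cam(n,f=None):
    d=ctrl.read_camera(n)
    if f: cv2.imwrite('pics/'+f,d['img'][:,:,::-1])
    return d
def proj(d,p):
    p=np.atleast_2d(p); T=d['camera_from_world']; c=p@T[:3,:3].T+T[:3,3]; u=c@d['camera_matrix'].T
    return u[:,:2]/u[:,2:]
def back(d,uv,z):
    T=d['camera_from_world']; o=-T[:3,:3].T@T[:3,3]
    uv=np.atleast_2d(uv); r=np.c_[uv,np.ones(len(uv))]@np.linalg.inv(d['camera_matrix']).T@T[:3,:3]
    return o+r*((z-o[2])/r[:,2:])
def state():
    s=ctrl.read_state(); return s
E
python3 - <<'E'
from h import *
np.set_printoptions(precision=1,suppress=True)
a=cam('top'); b=cam('side')
cv2.imwrite('pics/both.png',np.hstack([a['img'],b['img']])[:,:,::-1])
cv2.imwrite('pics/top1.png',cv2.resize(a['img'],(800,600),interpolation=cv2.INTER_CUBIC)[:,:,::-1])
cv2.imwrite('pics/side1.png',cv2.resize(b['img'],(800,600),interpolation=cv2.INTER_CUBIC)[:,:,::-1])
for n in ['top','side']:
  d={'top':a,'side':b}[n]
  print(n,-d['camera_from_world'][:3,:3].T@d['camera_from_world'][:3,3])
  for t in ['case','cover','rest','riser','mandrel','tin','burr_block','hammer','jar','pliers','graver','polish_bar']:
    print(t,[(np.array(o['centre']).round(0).tolist(),round(o['p'],2),proj(d,o['centre'])[0].round().tolist()) for o in ctrl.spot_in(n,t)])
s=state();print(s['time_s'],s['tool_pos'],s['eef_rot'],s['ft_force'])
E
```

```text
top [ 316.4   20.6 1287.9]
case [([769.0, 33.0, 11.0], 0.97, [255.0, 112.0]), ([409.0, 82.0, 14.0], 0.95, [239.0, 216.0]), ([623.0, 476.0, 43.0], 0.64, [122.0, 150.0]), ([480.0, -295.0, 12.0], 0.42, [352.0, 196.0])]
cover [([513.0, -315.0, 59.0], 0.76, [361.0, 184.0]), ([197.0, -340.0, 74.0], 0.74, [373.0, 285.0])]
rest [([510.0, -102.0, 9.0], 0.65, [294.0, 187.0]), ([623.0, 474.0, 44.0], 0.27, [122.0, 149.0])]
riser [([651.0, 257.0, 99.0], 0.63, [184.0, 138.0])]
mandrel [([508.0, -103.0, 7.0], 0.33, [294.0, 187.0])]
tin [([655.0, -266.0, 31.0], 0.63, [343.0, 144.0]), ([430.0, -493.0, 12.0], 0.59, [411.0, 212.0])]
burr_block [([624.0, 478.0, 45.0], 0.74, [121.0, 149.0]), ([425.0, 392.0, 18.0], 0.59, [146.0, 210.0]), ([510.0, -105.0, 6.0], 0.23, [295.0, 187.0])]
hammer [([729.0, -147.0, 25.0], 0.86, [308.0, 123.0]), ([501.0, 516.0, 78.0], 0.39, [103.0, 184.0])]
jar [([500.0, 520.0, 79.0], 0.6, [102.0, 184.0])]
pliers [([430.0, -493.0, 14.0], 0.81, [412.0, 212.0]), ([624.0, 477.0, 45.0], 0.44, [121.0, 149.0])]
graver [([422.0, 396.0, 15.0], 0.61, [145.0, 211.0])]
polish_bar [([642.0, -
[... 303 characters left out ...]

rest []
riser [([641.0, 305.0, 96.0], 0.76, [177.0, 238.0])]
mandrel [([426.0, -488.0, 15.0], 0.39, [305.0, 122.0])]
tin [([654.0, -254.0, 30.0], 0.58, [236.0, 141.0])]
burr_block [([620.0, 499.0, 46.0], 0.88, [156.0, 308.0]), ([423.0, -486.0, 16.0], 0.64, [305.0, 122.0])]
hammer [([730.0, -133.0, 19.0], 0.76, [207.0, 159.0])]
jar [([489.0, 545.0, 80.0], 0.91, [195.0, 332.0])]
pliers [([423.0, -487.0, 13.0], 0.75, [305.0, 123.0]), ([640.0, -453.0, 26.0], 0.3, [254.0, 115.0])]
graver [([422.0, 403.0, 17.0], 0.7, [240.0, 303.0])]
polish_bar [([645.0, -454.0, 25.0], 0.76, [253.0, 115.0]), ([489.0, 546.0, 78.0], 0.68, [195.0, 333.0])]
1.3 [ 170.8 -704.6  231.3] [ 2.5 -1.9 -0. ] [ 0.   0.2 -0.2]
```

View pics/top1.png

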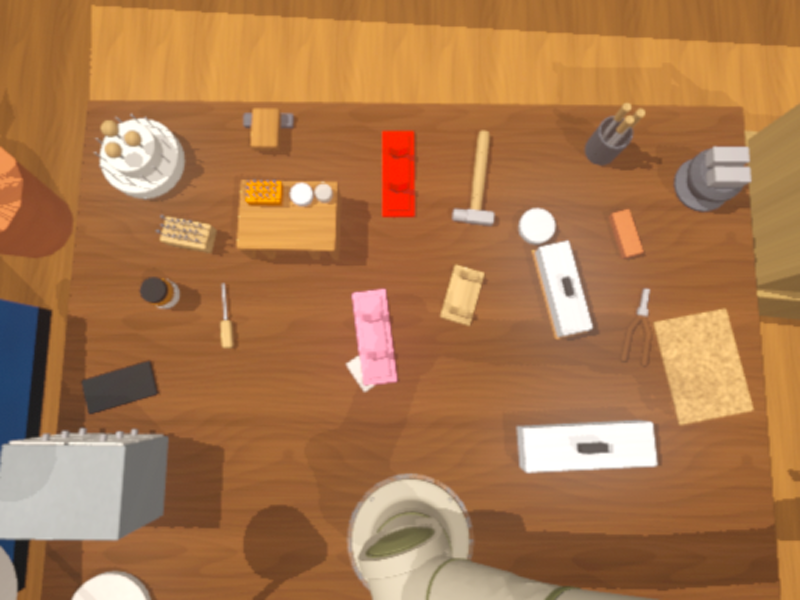

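View pics/side1.png

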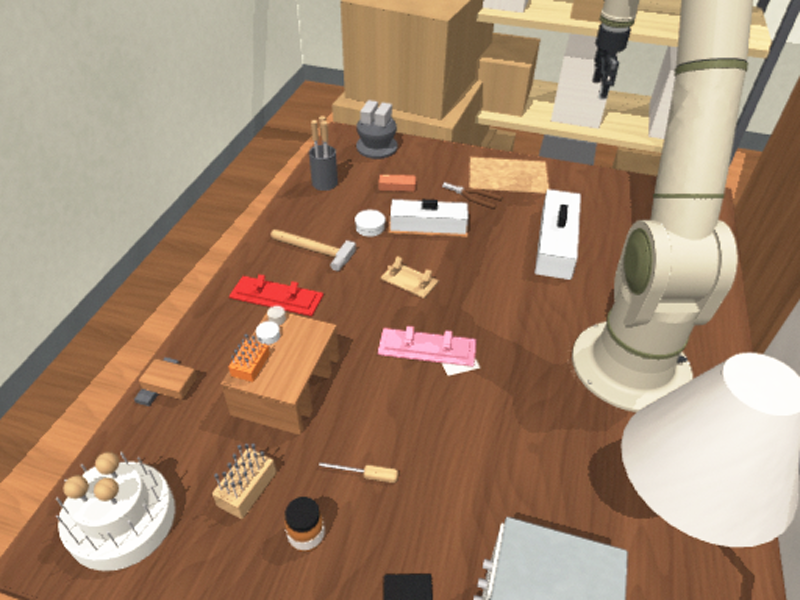

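The top view (800x600) shows two covers: one at (565,288) on a brown board and a longer one at (587,447) standing on the bench. It also shows red (398,172) and pink (374,337) look-alikes of the case, the rest at (462,295) and the riser at (288,215). The smaller cover, on the brown case, fits the description. I'll confirm that in an enlarged crop and plan the approach.

```bash
cat >> h.py <<'E'
def goal(p,jaw=None,s=None,rows=True):
    """shift in tool axes (m) and turn (units of 5 deg) to reach TCP p with jaw heading (deg, tool x in world, mod 180)"""
    s=s or state(); M=R.from_rotvec(s['eef_rot']).as_matrix()
    d=M.T@(np.array(p,float)-s['tool_pos'])/1000
    a=np.degrees(np.arctan2(M[1,0],M[0,0])); t=0
    if jaw is not None:
        t=-(((jaw-a)+90)%180-90)/5
    print('tcp',np.round(s['tool_pos'],1),'jaw',round(a,1),'tilt',np.round(M[:,2],3),'w',round(s['width'],1),'F',np.round(s['ft_force'],1),'t',round(s['time_s'],2),'j7',round(s['joint_pos'][6],2))
    print('shift',d.round(4),'turn',round(t,2))
E
python3 - <<'E'
from h import *
a=cam('top')
c=a['img']
def crop(x0,y0,w,h,k): return cv2.resize(c[y0:y0+h,x0:x0+w],(w*k,h*k),interpolation=cv2.INTER_CUBIC)
A=crop(325,145,100,160,3)       # covers 300x480
B=crop(145,105,80,60,6)        # riser 480x360
C=crop(275,160,40,20,6)        # spare
D=np.zeros((600,800,3),np.uint8); D[:480,:300]=A; D[:360,310:790]=B
E_=crop(275,160,40,50,4); D[370:570,310:470]=E_
cv2.imwrite('pics/crop1.png',D[:,:,::-1])
goal([513,-315,230],107)
E
```

```text
tcp [ 170.8 -704.6  231.3] jaw -76.4 tilt [-0. -0. -1.] w 85.5 F [-0.4 -0.8 -0.3] t 1.35 j7 -0.08
shift [-0.298  -0.4244  0.0012] turn -0.68
```

View pics/crop1.png

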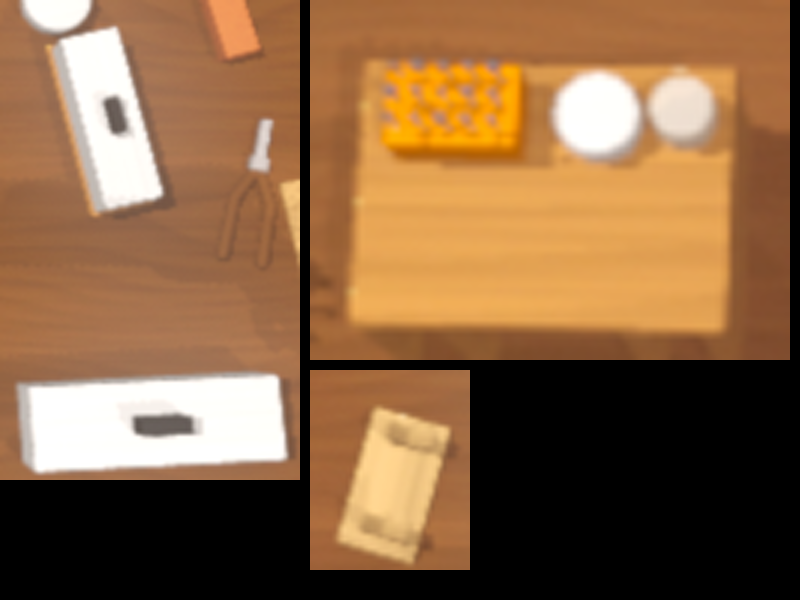

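The crop confirms it: the small cover at crop (112,118) sits on a brown board, and the large one at (155,425) stands directly on the bench. Next I back-project the corners of the cover, riser and rest.

```bash
python3 - <<'E'
from h import *
a=cam('top')
def fit(c,k,o,pan,z,n):
    c=(np.array(c,float)-pan)/k+o-0.5+0.5/k
    P=back(a,c,z)[:,:2]; m=P.mean(0)
    e1=(P[0]-P[3]+P[1]-P[2])/2; e2=(P[0]-P[1]+P[3]-P[2])/2
    print(n,m.round(1),'up-side',np.linalg.norm(e1).round(1),np.degrees(np.arctan2(e1[1],e1[0])).round(1),'left-side',np.linalg.norm(e2).round(1),np.degrees(np.arctan2(e2[1],e2[0])).round(1))
fit([(58,42),(118,28),(163,198),(104,211)],3,[325,145],[0,0],58,'cover')
fit([(365,62),(737,68),(724,330),(349,324)],6,[145,105],[310,0],100,'riser')
fit([(375,407),(450,430),(413,563),(337,543)],4,[275,160],[310,370],8,'rest')
E
```

```text
cover [ 513.2 -316.3] up-side 190.3 13.4 left-side 66.6 103.5
riser [652.3 259.8] up-side 144.0 -0.8 left-side 199.3 89.7
rest [ 504.2 -107.2] up-side 119.4 -15.5 left-side 66.0 74.6
```

apply_moves(
  targets=[
    [[0.0854,-0.298,-0.424,0.0,-0.7],[0.0854,-0.298,-0.424,0.0,-0.7],[0.0854,-0.298,-0.424,0.0,-0.7],[0.0854,-0.298,-0.424,0.0,-0.7],[0.0854,-0.298,-0.424,0.0,-0.7],[0.0854,-0.298,-0.424,0.0,-0.7],[0.0854,-0.298,-0.424,0.0,-0.7],[0.0854,-0.298,-0.424,0.0,-0.7]],
  ],
)

```text
time_s: 2.4
tool_pos: [501.9, -327.3, 231.6]
eef_rot: [2.527, -1.866, 0.001]
ft_force: [1.0, -0.6, -0.5]
width: 85.3
```

```bash
python3 - <<'E'
from h import *
goal([513,-316,200],103.4)
E
```

```text
tcp [ 501.9 -327.3  231.6] jaw -72.9 tilt [ 0.001 -0.    -1.   ] w 85.3 F [ 1.  -0.6 -0.5] t 2.4 j7 -0.82
shift [-0.0076 -0.0139  0.0316] turn 0.74
```

apply_moves(
  targets=[
    [[0.0854,-0.0076,-0.0139,0.0,0.74],[0.0854,-0.0076,-0.0139,0.0,0.74],[0.0854,-0.0076,-0.0139,0.0,0.74]],
  ],
)

```text
time_s: 2.78
tool_pos: [511.9, -317.2, 231.5]
eef_rot: [2.465, -1.946, 0.001]
ft_force: [-0.3, 0.0, 0.7]
width: 85.4
```

```bash
python3 - <<'E'
from h import *
d=cam('wrist')
goal([513,-316,230],103.4)
T=d['camera_from_world'];print('cam',-T[:3,:3].T@T[:3,3],T[2,:3])
th=np.radians(13.4);ex=np.array([np.cos(th),np.sin(th),0]);ey=np.array([-ex[1],ex[0],0])
im=d['img'].copy()
o=np.array([513.2,-316.3,8])
for z,hx,hy in [(50,95,31),(74,20,7),(0,100,36)]:
    pts=[o+ex*hx*a+ey*hy*b+[0,0,z if z else 0] for a,b in [(1,1),(1,-1),(-1,-1),(-1,1)]]
    cv2.polylines(im,[proj(d,pts).round().astype(int)],True,(255,0,0),1)
cv2.imwrite('pics/w1.png',im[:,:,::-1])
E
```

```text
tcp [ 511.7 -317.5  231.6] jaw -76.7 tilt [ 0.    -0.001 -1.   ] w 85.7 F [-0.7  0.8  0.4] t 2.83 j7 -0.9
shift [-0.0012 -0.0016  0.0016] turn -0.01
cam [ 591.92421131 -298.19418408  373.91500989] [-0.30784681 -0.07509164 -0.94846802]
```

View pics/w1.png

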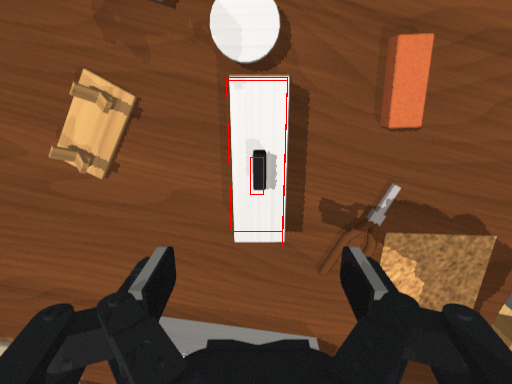

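The wrist view shows the model outline (red) lying on the white cover at (258,158). The handle, at (259,170), is within about 5 mm of the model. I'll go down to handle height.

```bash
python3 - <<'E'
from h import *
d=cam('wrist'); g=d['img'][90:235,238:280]
m=(g.max(2)<50).astype(np.uint8); n,l,s,c=cv2.connectedComponentsWithStats(m); i=1+s[1:,4].argmax(); print(s[i]+[238,90,0,0,0])
bl=s[i,:2]+[238,90]; 
print(back(d,[[bl[0]+s[i,2]/2-.5,bl[1]+s[i,3]]],82), back(d,[[bl[0]+s[i,2]/2-.5,bl[1]]],58))
th=np.radians(13.4);print('expected ends', np.array([513.2,-316.3])-20*np.array([np.cos(th),np.sin(th)]),np.array([513.2,-316.3])+20*np.array([np.cos(th),np.sin(th)]))
goal([513.5,-316.5,62],103.4)
E
```

```text
[254 150  12  39 463]
[[ 499.64966613 -323.00180581   82.        ]] [[ 536.00861125 -314.48351777   58.        ]]
expected ends [ 493.74448244 -320.93495807] [ 532.65551756 -311.66504193]
tcp [ 511.7 -317.5  231.6] jaw -76.7 tilt [ 0.    -0.001 -1.   ] w 85.6 F [ 0.1 -0.5  0.1] t 2.88 j7 -0.9
shift [-0.0008 -0.002   0.1696] turn -0.02
```

apply_moves(
  targets=[
    [[0.0854,0.001,-0.0037,0.05,0],[0.0854,0.001,-0.0037,0.1,0],[0.0854,0.001,-0.0037,0.13,0],[0.0854,0.001,-0.0037,0.15,0],[0.0854,0.001,-0.0037,0.1695,0],[0.0854,0.001,-0.0037,0.1695,0]],
  ],
)

```text
time_s: 3.62
tool_pos: [514.1, -318.6, 60.9]
eef_rot: [2.462, -1.95, -0.003]
ft_force: [0.2, -0.5, -0.1]
width: 85.0
```

apply_moves(
  targets=[
    [[0.0,0,0,0,0],[0.0,0,0,0,0],[0.0,0,0,0,0],[0.0,0,0,0,0],[0.0,0,0,0,0],[0.0,0,0,0,0]],
  ],
)

```text
time_s: 4.38
tool_pos: [514.3, -318.6, 61.6]
eef_rot: [2.462, -1.95, -0.002]
ft_force: [-2.7, 1.5, 5.5]
width: 13.1
```

apply_moves(
  targets=[
    [[0.0,0,0,-0.01,0],[0.0,0,0,-0.025,0],[0.0,0,0,-0.045,0],[0.0,0,0,-0.065,0],[0.0,0,0,-0.09,0],[0.0,0,0,-0.12,0],[0.0,0,0,-0.15,0],[0.0,0,0,-0.15,0]],
  ],
)

```text
time_s: 5.38
tool_pos: [515.5, -319.1, 214.5]
eef_rot: [2.462, -1.95, 0.006]
ft_force: [-0.3, 0.1, -3.2]
width: 12.7
```

```bash
python3 - <<'E'
from h import *
goal([534,261,200],89.5)
E
```

```text
tcp [ 515.5 -319.1  214.5] jaw -76.8 tilt [ 0.003 -0.003 -1.   ] w 12.7 F [-0.3  0.1 -3.2] t 5.38 j7 -0.9
shift [-0.5605 -0.1508  0.013 ] turn 2.75
```

apply_moves(
  targets=[
    [[0.0,-0.04,-0.0108,0,0.3],[0.0,-0.09,-0.0242,0,0.6],[0.0,-0.14,-0.0377,0,0.9],[0.0,-0.19,-0.0511,0,1.2],[0.0,-0.24,-0.0646,0,1.5],[0.0,-0.29,-0.078,0,1.8],[0.0,-0.34,-0.0915,0,2.1],[0.0,-0.39,-0.105,0,2.4]],
  ],
)

```text
time_s: 6.38
tool_pos: [527.7, 86.1, 212.8]
eef_rot: [2.244, -2.198, 0.005]
ft_force: [1.2, 0.7, -2.5]
width: 12.8
```

```bash
python3 - <<'E'
from h import *
goal([530,261,214],89.5)
E
```

```text
tcp [527.7  86.1 212.8] jaw -88.8 tilt [ 0.002 -0.003 -1.   ] w 12.8 F [ 1.2  0.7 -2.5] t 6.38 j7 -1.82
shift [-0.1748 -0.0059 -0.0017] turn 0.34
```

apply_moves(
  targets=[
    [[0.0,-0.05,-0.002,0,0.1],[0.0,-0.1,-0.004,0,0.2],[0.0,-0.145,-0.006,0,0.3],[0.0,-0.175,-0.006,0,0.34],[0.0,-0.175,-0.006,0,0.34],[0.0,-0.175,-0.006,0,0.34]],
  ],
)

```text
time_s: 7.12
tool_pos: [529.6, 260.2, 211.5]
eef_rot: [2.209, -2.23, 0.005]
ft_force: [0.0, -0.4, -2.3]
width: 12.8
```

```bash
python3 - <<'E'
from h import *
d=cam('wrist','w2.png')
goal([530,261,54],89.5)
t=cam('top'); c=t['img'][105:235,145:265]; cv2.imwrite('pics/t2.png',np.hstack([cv2.resize(c,(480,520),interpolation=cv2.INTER_CUBIC)])[:,:,::-1])
for p in [(579.8,302,100),(579.8,218,100),(579.8,360,100),(579.8,160,100),(579.8,260.4,100)]: print(p,proj(d,p)[0])
a=np.full((520,800,3),255,np.uint8);a[:,:320]=cv2.imread('pics/t2.png')[:,80:400];a[:360,320:]=cv2.resize(cv2.imread('pics/w2.png'),(480,360));cv2.imwrite('pics/v2.png',a)
E
```

```text
tcp [529.9 259.8 211.8] jaw -90.6 tilt [ 0.001 -0.004 -1.   ] w 12.6 F [-0.2 -0.3 -2.3] t 7.17 j7 -2.14
shift [-0.0018  0.      0.1578] turn -0.02
(579.8, 302, 100) [208.27684821 134.05810062]
(579.8, 218, 100) [304.90475085 133.12681548]
(579.8, 360, 100) [141.48762875 134.70180504]
(579.8, 160, 100) [371.55416674 132.48445847]
(579.8, 260.4, 100) [256.14563702 133.59674846]
```

View pics/v2.png

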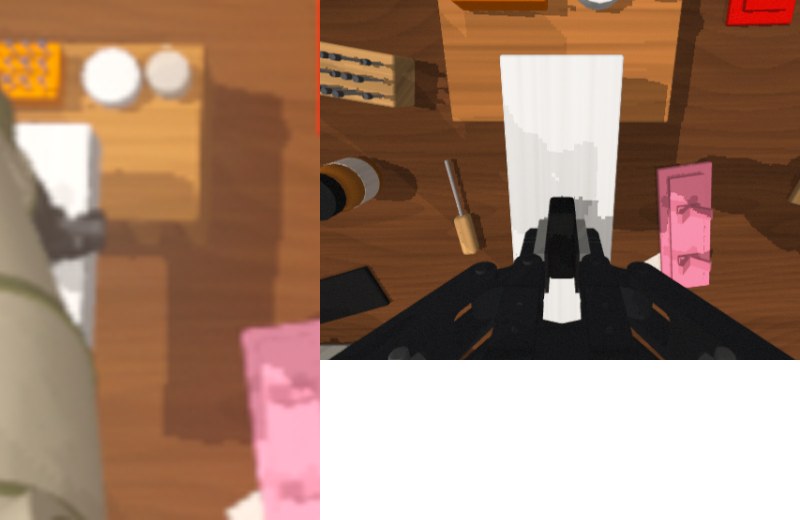

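apply_moves(
  targets=[
    [[0.0,0,0.03,0.01,0],[0.0,0,0.06,0.04,0],[0.0,0,0.06,0.08,0],[0.0,0,0.06,0.12,0],[0.0,0,0.06,0.14,0],[0.0,0,0.06,0.152,0],[0.0,0,0.06,0.152,0],[0.0,0,0.06,0.152,0]],
  ],
)

```text
time_s: 8.22
tool_pos: [470.7, 259.7, 60.7]
eef_rot: [2.209, -2.233, 0.006]
ft_force: [0.7, 0.3, -2.5]
width: 12.6
```

```bash
python3 - <<'E'
from h import *
goal([532,260.6,57],89.5)
E
```

```text
tcp [470.7 259.7  60.7] jaw -90.6 tilt [ 0.002 -0.003 -1.   ] w 12.6 F [ 0.7  0.3 -2.5] t 8.22 j7 -2.21
shift [-0.0015 -0.0612  0.0038] turn -0.03
```

apply_moves(
  targets=[
    [[0.0,-0.001,-0.015,0.003,0],[0.0,-0.001,-0.03,0.003,0],[0.0,-0.001,-0.045,0.003,0],[0.0,-0.001,-0.06,0.003,0],[0.0,-0.001,-0.06,0.003,0]],
  ],
)

```text
time_s: 8.85
tool_pos: [532.3, 259.8, 57.8]
eef_rot: [-2.208, 2.235, -0.007]
ft_force: [-0.7, 0.4, -3.4]
width: 12.9
```

apply_moves(
  targets=[
    [[0.0,0,0,0.003,0],[0.0,0,0,0.005,0],[0.0,0,0,0.005,0]],
  ],
)

```text
time_s: 9.22
tool_pos: [532.1, 259.5, 53.6]
eef_rot: [-2.208, 2.235, -0.007]
ft_force: [-0.7, -2.1, 8.7]
width: 12.6
```

apply_moves(
  targets=[
    [[0.0854,0,0,0,0],[0.0854,0,0,0,0],[0.0854,0,0,0,0],[0.0854,0,0,0,0],[0.0854,0,0,-0.02,0],[0.0854,0,0,-0.05,0],[0.0854,0,0,-0.09,0],[0.0854,0,0,-0.12,0]],
  ],
)

```text
time_s: 10.22
tool_pos: [531.8, 260.0, 175.0]
eef_rot: [-2.207, 2.235, -0.007]
ft_force: [-0.1, -0.8, -0.1]
width: 85.2
```

apply_moves(
  targets=[
    [[0.0854,0,0.03,-0.02,0],[0.0854,0,0.07,-0.02,0],[0.0854,0,0.08,-0.02,0],[0.0854,0,0.08,-0.02,0]],
  ],
)

```text
time_s: 10.72
tool_pos: [451.6, 261.2, 194.8]
eef_rot: [-2.208, 2.234, -0.008]
ft_force: [0.4, -0.1, -0.4]
width: 85.3
```

```bash
python3 - <<'E'
from h import *
d=cam('wrist','w3.png')
goal([454,260,25],89.5)
im=d['img'].copy()
for z,o in [(50,(532,260,0))]:
    pts=[np.array(o)+[95*a,31*b,z] for a,b in [(1,1),(1,-1),(-1,-1),(-1,1)]]
    cv2.polylines(im,[proj(d,pts).round().astype(int)],True,(255,0,0),1)
cv2.imwrite('pics/w3.png',im[:,:,::-1])
E
```

```text
tcp [452.5 261.2 194.8] jaw -90.7 tilt [ 0.005 -0.003 -1.   ] w 85.9 F [ 0.4  0.2 -0.4] t 10.78 j7 -2.23
shift [ 0.0007 -0.0007  0.1698] turn -0.04
```

View pics/w3.png

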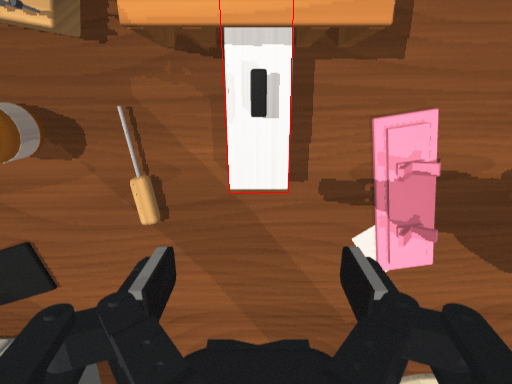

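The wrist view shows the cover standing in the mouth of the bay. Its outer edge is at row 190, against 191 predicted. Next is the second grasp, by the outer end.

apply_moves(
  targets=[
    [[0.0854,0.001,0,0.05,0],[0.0854,0.001,0,0.1,0],[0.0854,0.001,0,0.14,0],[0.0854,0.001,0,0.16,0],[0.0854,0.001,0,0.172,0],[0.0854,0.001,0,0.172,0]],
  ],
)

```text
time_s: 11.52
tool_pos: [453.7, 259.5, 22.1]
eef_rot: [-2.207, 2.235, -0.008]
ft_force: [-0.1, 0.5, 0.4]
width: 86.0
```

apply_moves(
  targets=[
    [[0.03,0,0,0,0],[0.03,0,0,0,0],[0.03,0,0,0,0],[0.03,0,0,0,0]],
  ],
)

```text
time_s: 12.02
tool_pos: [454.4, 259.8, 23.2]
eef_rot: [-2.205, 2.234, -0.009]
ft_force: [0.4, -0.4, 7.4]
width: 60.7
```

apply_moves(
  targets=[
    [[0.03,0,-0.015,0,0],[0.03,0,-0.03,0,0],[0.03,0,-0.045,0,0],[0.03,0,-0.06,0,0],[0.03,0,-0.07,0,0],[0.03,0,-0.07,0,0]],
  ],
)

```text
time_s: 12.78
tool_pos: [525.3, 258.7, 23.5]
eef_rot: [-2.204, 2.235, -0.009]
ft_force: [0.1, 0.6, -1.9]
width: 60.9
```

apply_moves(
  targets=[
    [[0.0854,0,0,0,0],[0.0854,0,0,0,0],[0.0854,0,0,0,0],[0.0854,0,0.009,0,0],[0.0854,0,0.009,0,0],[0.03,0,0.009,0,0],[0.03,0,0.009,0,0],[0.03,0,0.009,0,0]],
  ],
)

```text
time_s: 13.78
tool_pos: [516.3, 258.9, 23.8]
eef_rot: [-2.204, 2.234, -0.009]
ft_force: [-1.4, -0.9, 5.3]
width: 60.7
```

apply_moves(
  targets=[
    [[0.03,0,-0.004,0,0],[0.03,0,-0.008,0,0],[0.03,0,-0.008,0,0]],
  ],
)

```text
time_s: 14.15
tool_pos: [524.8, 258.7, 23.8]
eef_rot: [-2.203, 2.235, -0.01]
ft_force: [-1.4, 0.2, 2.4]
width: 60.7
```

apply_moves(
  targets=[
    [[0.03,0,-0.003,0,0],[0.03,0,-0.003,0,0]],
  ],
)

```text
time_s: 14.4
tool_pos: [527.8, 258.6, 23.9]
eef_rot: [-2.203, 2.235, -0.01]
ft_force: [-1.7, -0.5, 2.2]
width: 60.7
```

apply_moves(
  targets=[
    [[0.03,0,-0.003,0,0],[0.03,0,-0.003,0,0]],
  ],
)

```text
time_s: 14.65
tool_pos: [528.0, 258.6, 23.8]
eef_rot: [2.206, -2.236, 0.006]
ft_force: [-11.6, 0.7, 9.3]
width: 60.7
```

The force rose to −11.6 N at the expected depth, so the cover is home. I'll release it, lift clear and check.

apply_moves(
  targets=[
    [[0.0854,0,0,0,0],[0.0854,0,0,0,0],[0.0854,0,0,0,0],[0.0854,0,0,0,0],[0.0854,0,0.01,-0.04,0],[0.0854,0,0.02,-0.09,0],[0.0854,0,0.06,-0.14,0],[0.0854,0,0.1,-0.18,0]],
  ],
)

```text
time_s: 15.65
tool_pos: [427.0, 260.5, 205.3]
eef_rot: [-2.205, 2.236, -0.006]
ft_force: [0.0, 0.5, 0.8]
width: 85.1
```

```bash
python3 - <<'E'
from h import *
d=cam('wrist'); s=cam('side')
goal([513,-316,230],103.4)
im=d['img'].copy()
for o,hx,hy,z in [((615,260,0),95,31,50),((652.3,259.8,0),72.5,100,100)]:
    pts=[np.array(o)+[hx*a,hy*b,z] for a,b in [(1,1),(1,-1),(-1,-1),(-1,1)]]
    cv2.polylines(im,[proj(d,pts).round().astype(int)],True,(255,0,0),1)
S=cv2.resize(s['img'][120:250,130:310],(540,390),interpolation=cv2.INTER_CUBIC)
a=np.zeros((590,800,3),np.uint8);a[:200,:512]=im[:200];a[200:,:540]=S
cv2.imwrite('pics/v4.png',a[:,:,::-1])
E
```

```text
tcp [425.3 261.3 207.3] jaw -90.6 tilt [ 0.005  0.    -1.   ] w 85.3 F [ 0.7 -0.  -0.4] t 15.75 j7 -2.27
shift [ 0.5763 -0.0942 -0.0223] turn -2.81
```

View pics/v4.png

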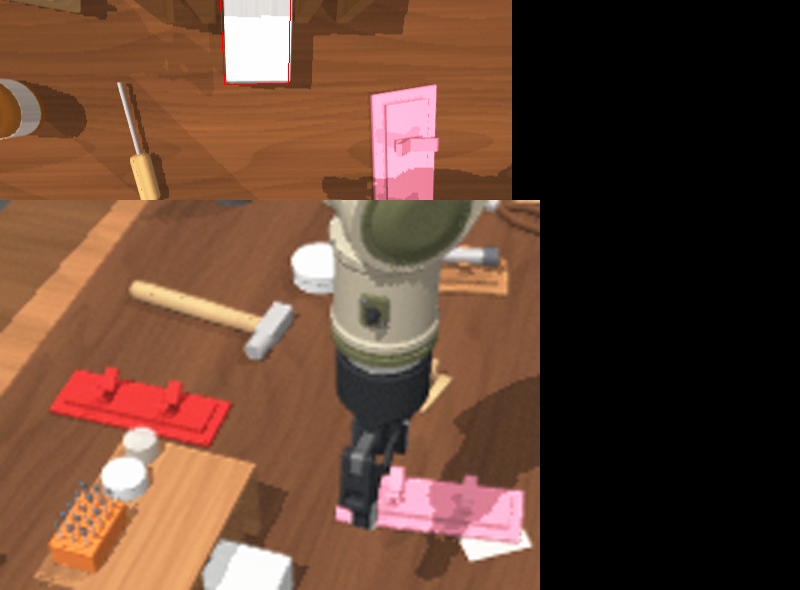

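The cover is home: its outer edge lies on the line predicted for the home position, with about 60 mm out. The mandrel still lies in the case, knob towards the robot. Now I move over the case.

apply_moves(
  targets=[
    [[0.0854,0.06,-0.01,-0.02,-0.4],[0.0854,0.12,-0.02,-0.02,-0.8],[0.0854,0.18,-0.03,-0.02,-1.2],[0.0854,0.24,-0.039,-0.02,-1.6],[0.0854,0.3,-0.049,-0.02,-2],[0.0854,0.36,-0.059,-0.02,-2.4],[0.0854,0.42,-0.069,-0.02,-2.8],[0.0854,0.48,-0.078,-0.02,-2.8]],
  ],
)

```text
time_s: 16.75
tool_pos: [498.3, -222.3, 227.0]
eef_rot: [-2.462, 1.946, -0.006]
ft_force: [1.6, -0.1, -0.2]
width: 85.3
```

```bash
python3 - <<'E'
from h import *
goal([505,-318,230],103.4)
E
```

```text
tcp [ 498.3 -222.3  227. ] jaw -76.6 tilt [ 0.005  0.    -1.   ] w 85.3 F [ 1.6 -0.1 -0.2] t 16.75 j7 -1.02
shift [ 0.0947  0.0156 -0.003 ] turn -0.0
```

apply_moves(
  targets=[
    [[0.0854,0.05,0.008,0,0],[0.0854,0.095,0.015,0,0],[0.0854,0.095,0.015,0,0],[0.0854,0.095,0.015,0,0]],
  ],
)

```text
time_s: 17.25
tool_pos: [505.5, -318.1, 226.1]
eef_rot: [-2.462, 1.946, -0.004]
ft_force: [-0.0, 0.5, 0.3]
width: 85.6
```

```bash
python3 - <<'E'
from h import *
d=cam('wrist'); t=cam('top')
goal([515,-318,20],103.4)
def draw(d):
    im=d['img'].copy()
    for (c,h,items) in [((513.2,-316.3),13.4,[(8,-100,100,36),(42,-47,47,22.5),(36,-85,80,10)]),((504.2,-107.2),-15.5,[(8,-60,60,33),(42,-47,47,22.5)])]:
        th=np.radians(h);ex=np.array([np.cos(th),np.sin(th),0]);ey=np.array([-ex[1],ex[0],0])
        for z,a0,a1,hy in items:
            pts=[np.array([*c,z])+ex*a+ey*b for a,b in [(a1,hy),(a1,-hy),(a0,-hy),(a0,hy)]]
            cv2.polylines(im,[proj(d,pts).round().astype(int)],True,(0,0,255),1)
    return im
a=draw(d)[30:250,20:350]; a=cv2.resize(a,(660,440),interpolation=cv2.INTER_CUBIC)
cv2.imwrite('pics/v5.png',a[:,:,::-1])
E
```

```text
tcp [ 505.8 -317.   226.6] jaw -76.5 tilt [ 0.005  0.001 -1.   ] w 85.4 F [ 0.8 -0.2 -1. ] t 17.35 j7 -0.86
shift [ 0.003  -0.0077  0.2066] turn 0.01
```

View pics/v5.png

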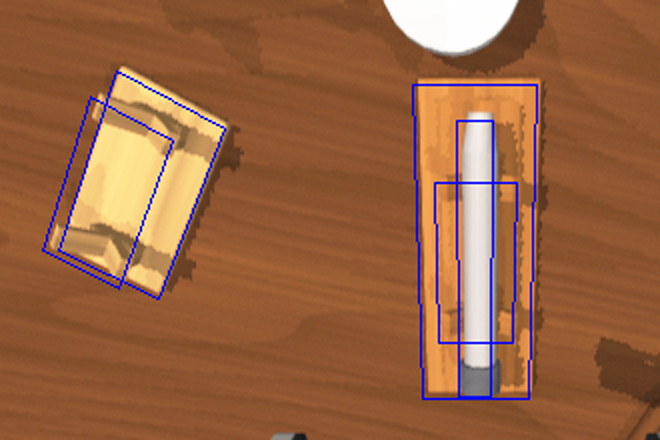

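The wrist view shows the mandrel in the case, at crop (480,240), knob at the bottom. It lies about 3 mm up and to the right of the estimate from the top camera, so I'll correct for that and descend.

apply_moves(
  targets=[
    [[0.0854,0.004,-0.0093,0.05,0],[0.0854,0.004,-0.0093,0.1,0],[0.0854,0.004,-0.0093,0.15,0],[0.0854,0.004,-0.0093,0.18,0],[0.0854,0.004,-0.0093,0.195,0],[0.0854,0.004,-0.0093,0.206,0],[0.0854,0.004,-0.0093,0.206,0]],
  ],
)

```text
time_s: 18.23
tool_pos: [517.1, -318.4, 20.8]
eef_rot: [-2.464, 1.943, -0.006]
ft_force: [-0.4, 0.0, 0.7]
width: 85.9
```

```bash
python3 - <<'E'
from h import *
goal([516.8,-318.5,19.5],103.4)
cam('wrist','w6.png')
E
```

```text
tcp [ 517.1 -318.4   20.8] jaw -76.5 tilt [ 0.005  0.001 -1.   ] w 85.9 F [-0.4  0.   0.7] t 18.23 j7 -0.87
shift [0.     0.0003 0.0013] turn 0.02
```

View pics/w6.png

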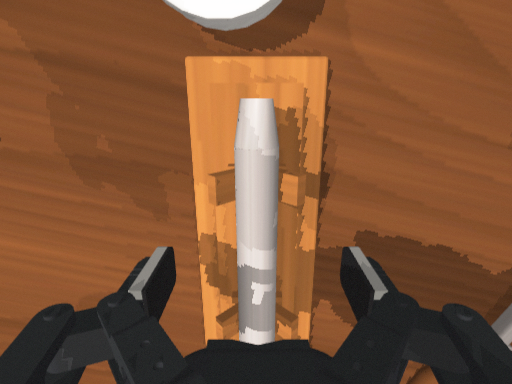

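The bar at column 257 is centred between the pads (168 and 347), so I'll close.

apply_moves(
  targets=[
    [[0.0,0,0,0.001,0],[0.0,0,0,0.001,0],[0.0,0,0,0.001,0],[0.0,0,0,0.001,0],[0.0,0,0,0.001,0],[0.0,0,0,0.001,0]],
  ],
)

```text
time_s: 19.02
tool_pos: [517.1, -317.9, 20.7]
eef_rot: [-2.464, 1.942, -0.005]
ft_force: [-0.5, 2.5, 5.9]
width: 18.4
```

apply_moves(
  targets=[
    [[0.0,0,0,-0.01,0],[0.0,0,0,-0.03,0],[0.0,0,0,-0.06,0],[0.0,0,0,-0.09,0],[0.0,0,0,-0.12,0],[0.0,0,0,-0.12,0]],
  ],
)

```text
time_s: 19.77
tool_pos: [517.3, -318.8, 143.1]
eef_rot: [-2.463, 1.942, -0.012]
ft_force: [0.4, 0.4, -4.3]
width: 18.2
```

```bash
python3 - <<'E'
from h import *
goal([507,-108.5,140],74.5)
E
```

```text
tcp [ 517.3 -318.8  143.1] jaw -76.5 tilt [ 0.009 -0.001 -1.   ] w 18.2 F [ 0.4  0.4 -4.3] t 19.77 j7 -0.87
shift [-0.2069 -0.0389  0.0028] turn 5.79
```

apply_moves(
  targets=[
    [[0.0,-0.03,-0.006,-0.02,0.8],[0.0,-0.07,-0.013,-0.02,1.6],[0.0,-0.11,-0.021,-0.02,2.5],[0.0,-0.15,-0.028,-0.02,3.5],[0.0,-0.19,-0.036,-0.02,4.6],[0.0,-0.207,-0.039,-0.02,5.5],[0.0,-0.207,-0.039,-0.02,5.8],[0.0,-0.207,-0.039,-0.02,5.8]],
  ],
)

```text
time_s: 20.78
tool_pos: [506.6, -109.2, 162.3]
eef_rot: [-1.898, 2.496, -0.009]
ft_force: [-0.4, -0.4, -3.8]
width: 18.1
```

```bash
python3 - <<'E'
from h import *
d=cam('wrist')
goal([507,-108.5,80],74.5)
im=d['img'].copy()
c=(507,-108.5)
th=np.radians(-15.5);ex=np.array([np.cos(th),np.sin(th),0]);ey=np.array([-ex[1],ex[0],0])
for z,a0,a1,hy in [(8,-60,60,33),(42,33,47,22.5)]:
    pts=[np.array([*c,z])+ex*a+ey*b for a,b in [(a1,hy),(a1,-hy),(a0,-hy),(a0,hy)]]
    cv2.polylines(im,[proj(d,pts).round().astype(int)],True,(0,0,255),1)
cv2.imwrite('pics/w7.png',im[:,:,::-1])
E
```

```text
tcp [ 506.7 -109.5  162.5] jaw -105.5 tilt [ 0.008 -0.001 -1.   ] w 18.1 F [ 0.2 -0.4 -4. ] t 20.82 j7 -1.58
shift [-0.001   0.0007  0.0825] turn -0.01
```

View pics/w7.png

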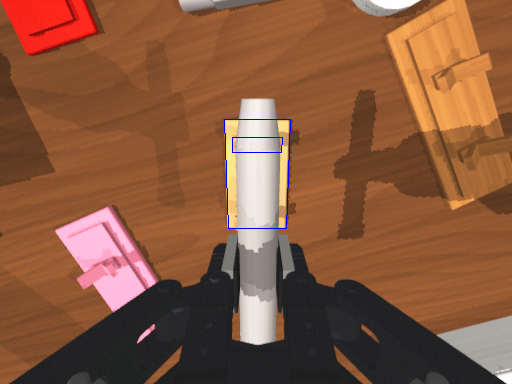

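The model of the rest (blue) fits the board, and the mandrel runs parallel above it. I'll lower it.

apply_moves(
  targets=[
    [[0.0,-0.001,0.001,0.04,0],[0.0,-0.001,0.001,0.08,0],[0.0,-0.001,0.001,0.11,0],[0.0,-0.001,0.001,0.125,0],[0.0,-0.001,0.001,0.132,0],[0.0,-0.001,0.001,0.132,0]],
  ],
)

```text
time_s: 21.58
tool_pos: [507.3, -108.9, 30.7]
eef_rot: [-1.897, 2.497, -0.01]
ft_force: [-0.2, 0.3, -2.7]
width: 18.5
```

```bash
python3 - <<'E'
from h import *
goal([507,-108.5,20.7],74.5)
d=cam('wrist','w8.png')
E
```

```text
tcp [ 507.3 -108.9   30.7] jaw -105.6 tilt [ 0.009 -0.002 -1.   ] w 18.5 F [-0.2  0.3 -2.7] t 21.57 j7 -1.53
shift [-0.0003  0.0005  0.01  ] turn -0.01
```

View pics/w8.png

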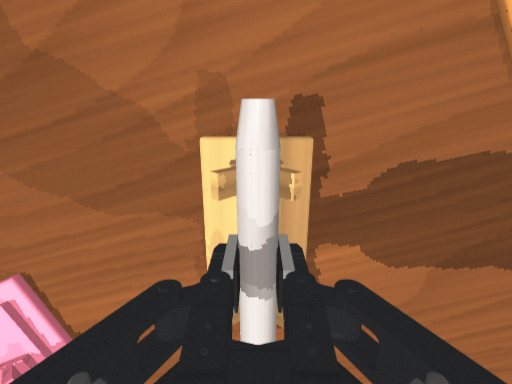

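The bar at column 257 is centred on the V block (211–301), and the position along matches the case. I'll set it down and release.

apply_moves(
  targets=[
    [[0.0,0,0,0.004,0],[0.0,0,0,0.007,0],[0.0,0,0,0.009,0],[0.0,0,0,0.01,0],[0.0,0,0,0.01,0]],
  ],
)

```text
time_s: 22.25
tool_pos: [507.8, -108.4, 21.3]
eef_rot: [-1.897, 2.495, -0.011]
ft_force: [0.3, 2.6, 1.6]
width: 18.1
```

apply_moves(
  targets=[
    [[0.0,0,0,0.001,0],[0.03,0,0,0.0,0],[0.05,0,0,0,0],[0.0854,0,0,0,0],[0.0854,0,0,0,0],[0.0854,0,0,0,0],[0.0854,0,0,0,0]],
  ],
)

```text
time_s: 23.12
tool_pos: [507.9, -108.5, 21.3]
eef_rot: [-1.897, 2.495, -0.011]
ft_force: [-0.2, 0.5, -0.7]
width: 85.3
```

apply_moves(
  targets=[
    [[0.0854,0,0,-0.03,0],[0.0854,0,0,-0.08,0],[0.0854,0,0,-0.13,0],[0.0854,0,0,-0.18,0],[0.0854,0,0,-0.2,0],[0.0854,0,0,-0.2,0]],
  ],
)

```text
time_s: 23.88
tool_pos: [506.5, -108.2, 222.8]
eef_rot: [-1.895, 2.493, -0.014]
ft_force: [0.0, 0.9, -0.6]
width: 85.7
```

```bash
python3 - <<'E'
from h import *
d=cam('wrist'); t=cam('top'); s=cam('side')
goal([507,-108.5,20.7],74.5)
c=(507,-108.5)
a=np.zeros((600,800,3),np.uint8)
im=d['img'].copy()
th=np.radians(-15.5);ex=np.array([np.cos(th),np.sin(th),0]);ey=np.array([-ex[1],ex[0],0])
for z,a0,a1,hy in [(8,-60,60,33),(36,-85,80,10)]:
    pts=[np.array([*c,z])+ex*u+ey*b for u,b in [(a1,hy),(a1,-hy),(a0,-hy),(a0,hy)]]
    cv2.polylines(im,[proj(d,pts).round().astype(int)],True,(0,0,255),1)
a[:260,:360]=im[:260,76:436]
a[260:600,:510]=cv2.resize(s['img'][100:270,140:395],(510,340),interpolation=cv2.INTER_CUBIC)
a[:260,370:790]=cv2.resize(t['img'][100:230,140:350],(420,260),interpolation=cv2.INTER_CUBIC)
cv2.imwrite('pics/v9.png',a[:,:,::-1])
for n in ['wrist','side']: print(n,ctrl.spot_in(n,'mandrel'),ctrl.spot_in(n,'rest')[:1])
E
```

```text
tcp [ 505.3 -108.   220.3] jaw -105.5 tilt [ 0.008 -0.001 -1.   ] w 85.2 F [ 0.9 -0.   0.1] t 24.02 j7 -1.6
shift [ 0.0003 -0.0002  0.1996] turn -0.0
wrist [{'centre': [509.3, -106.8, 46.2], 'p': 0.7}] [{'centre': [514.0, -107.9, 9.2], 'p': 0.63}]
side [{'centre': [494.2, -93.0, 44.9], 'p': 0.57}] [{'centre': [507.2, -92.9, 8.4], 'p': 0.57}]
```

View pics/v9.png

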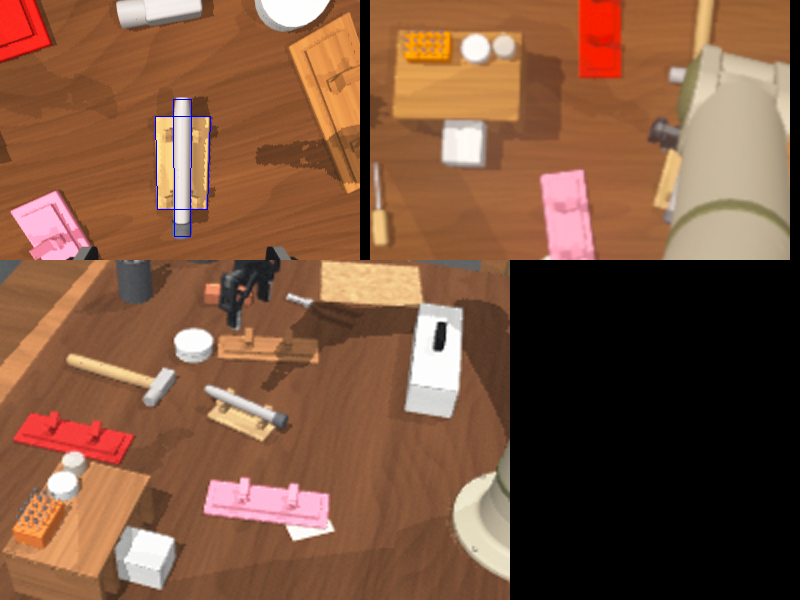

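The wrist view shows the mandrel on its model outline, centred in the rest. The top and side views show the cover in the bay and the bystanders in place, with the robot clear of everything. I'm handing in.

```bash
python3 -c "
from h import *
print(ctrl.hand_in())"
```

```text
the job is handed in; nothing more can be done
None
```

I moved the cover to the riser bay and the mandrel to the rest, and handed the job in at about 24 s of the 72 s allowed. The hand-in reports no verdict, so the checks below are my own.

- **Cover:** I lifted the smaller cover straight up by its handle and set it in the mouth of the bay. I then regrasped it by the outer end and pushed until contact with the back (−11.6 N). That gives an origin about 35 mm into the bay, with about 60 mm sticking out. The wrist picture agreed with this.
- **Mandrel:** It was still lying in the case after the cover came off. I gripped it mid-bar and laid it in the rest. The last wrist picture shows it on the expected outline, centred and parallel.
- **Bystanders and robot:** None of the bystanders in the last pictures looked moved. The gripper was open and about 200 mm above the rest, with near-zero force.
- **Disagreements:** The top and wrist cameras differed by about 3–4 mm, so I relied on the wrist camera for the mandrel pick and place. The side camera's network gave rest and mandrel centres about 15 mm away in y. It was off by a similar amount for both, and the pictures showed no such offset.

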